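Load a grinding ball into a dish and present it a quarter turn round

TASK

Put the loose steel grinding ball from its white rest into the hollow of the small spouted dish that stands on the pillar. Then take the dish by its two flat ears, lift it at least 40 mm straight up off the pillar, and up there turn it a quarter turn (either way round), keeping it level and the ball resting loose in the middle of the hollow. Finish while still holding it like that, level and still above the pillar, and leave the other labware alone.

Things in the scene. Friction and masses are not known exactly. Their poses are not given: they have to be found in the camera images.
- dish: loose steel dish, about 0.15 kg, on the pillar. Origin: centre of its flat underside (40 mm disc), z up. Flat spout 12 mm wide along +x, its end 42 mm out. Two flat upright ears at +y and -y, each 24 mm long (x), 5 mm thick, 0 to 14 mm above the origin, outer faces 62 mm apart: grip them across (along y) from above.
- dish_in (a point): lowest point of the dish's hollow, 5 mm above the dish's origin, same axes. The round hollow is 55 mm across (58 mm over the lip, which is 10 mm above the dish's origin) and slopes gently up from its middle: 0.10 rad to 14 mm radius, then 0.25 rad.
- stand_top (a point): centre of the fixed stand's pillar top, 80 mm above the bench; x runs along the long side of its foot (120 by 70 mm, 12 mm thick). Pillar 18 mm in diameter, with a cap 32 mm in diameter, 4 mm thick. At the start the dish stands centred on it, spout along +x.
- ball_center (a point): centre of the loose steel ball, 25 mm in diameter, about 60 g. It starts on the rest. In the middle of the dish its centre is about 17.5 mm above the dish's origin. Its axes mean nothing.
- rest: fixed white ball rest: upright tube 22 mm in outside diameter, open at the top, whose rim is 40 mm above the bench, on a disc 48 mm in diameter and 6 mm thick. Origin at the centre of its underside; the ball sits in the tube's mouth with its centre about 50 mm above the bench.
- bottle: bystander: capped clear bottle 60 mm in diameter, 110 mm tall, origin under its centre
- beaker: bystander: clear beaker 64 mm in diameter, 80 mm tall, origin under its centre
- rack: bystander: yellow tube rack 80 (x) by 160 (y) mm with capped tubes, 92 mm tall, origin under its centre
There are look-alikes about, which are no part of the job. Several things have the shape of the dish; the one meant has the colours described above.

How it is judged:
By the outcome, as a careful person would: the job done as asked, in the order asked, and still so for the second after the job is handed in, while the arm keeps its last pose, push and grip.
It also fails if it takes over 58 s, if anything falls off the work surface, if the arm or the gripper's body presses on something with over 40 N, if the wrist force passes 120 N, or if a joint passes its speed limit or range.

ROBOT

A 6-joint arm with a two-finger parallel gripper is mounted at the origin on the work surface. World frame = base frame: x ahead of the robot, y to its left, z up, the work surface at z = 0. Lengths are in mm, angles in degrees, forces in N, time in s.
With the tool pointing down it reaches from about 300 to 850 mm from the base axis. Payload 4.2 kg.
Tool frame: the origin (TCP) lies midway between the tips of the shut fingers; the grasp point (between the pads) lies 19 mm behind it (env.grasp_offset is the distance from the TCP to the grasp point, in mm); z points along the fingers, y is the line along which they close (so a half turn about z gives the same grasp; the last joint's range is limited). The gripper opens to 91 mm and grips with 3 to 60 N. Pads are 32 mm wide; open, the fingers measure 118 mm over their backs; the gripper's body (76 mm by 178 mm) begins 60 mm behind the grasp point.
Start: joints at [-67.953, 18.312, 89.639, -0, 72.044, -1.146], TCP at [226.46, -528.544, 213.976] pointing down, gripper open.
Joint ranges: [-177.97, 177.97], [-48.28, 115.42], [12.27, 149.76], [-77.06, 257.06], [2.81, 150.46], [-146.56, 146.56]. Speed limits (degrees/s): [147.25, 147.25, 180, 180, 180, 180].

INTERFACE

Orientations are given as [roll, pitch, yaw] about the fixed x, y, z axes, in that order (R = Rz(yaw) Ry(pitch) Rx(roll)).
In Python, from workcell import env, optics gives the robot as it stands. The module is installed in compiled form; this text tells all that it offers.
- The arm moves only by the tool send_rows, never from a script. Its argument "targets" is a list that holds one entry, the list of rows, each a list of 7 numbers: the turn, a rotation vector about the world's x, y, z scaled (see below), then the shift along the world's x, y, z scaled (see below), then the closure, from -1 (fully open) to 1 (shut). In form: [[[rx, ry, rz, x, y, z, gripper], ...]]. A call has 1 to 12 rows; each row shifts and turns the commanded pose from where the row before left it; what a row does not reach is not made up. The controller multiplies each number of a shift by 0.2 m and each number of a turn by pi/2 rad. A row lasts 1/10 s, in which the tool goes at most 50 mm and 8.59 degrees, less where a joint would pass 70% of its speed; a pose out of reach is approached as far as the arm can. A call with a number of a shift or a turn outside -1 to 1 is refused whole. A call with a gripper value outside its range is refused whole. The fingers move at their own pace and stop on an object; "grip_force" is the grip in N (left out, the last holds). Time passes only in rows, so rows that do not move let the fingers close. It gives the time, the measured TCP pose, the force, the opening and the grip force at its end, in the units of the state.
- env.state(): the state, without advancing time (a new reading comes with each control period).
- optics.grab_frame(name): name is "side" or "top" or "wrist"; returns (picture, depth): 400x640x3 uint8, red, green, blue; 400x640 float32, mm along the optical axis (not along the pixel's ray), 0 where there is no reading.
- optics.camera_info(name): a dict with "camera_matrix" (3x3 intrinsics, pixels), "R" (3x3) and "t" (3): a world point X has camera coordinates R X + t; the wrist camera has in their place "mount" (4x4, takes a point from camera to tool coordinates, whose origin is the TCP and whose axes are the flange's). Camera axes: x right, y down, z forward; pixel columns grow to the right and rows downward; lengths in mm; the calibration is good to about 2 mm. A picture is of the moment at which its call begins: read the wrist's pose just before it. camera_info takes no time and is no camera call.
- env.job_done(): hands the job in; it is judged then, once.
Trained networks look in the newest picture that a camera, given by its name, has taken for a name from the list of things; names that differ only in an ending like _2 or _b are one class to them, and where a whole thing is asked for, a point or a joint stands for the part that bears it (a point fixed in the world has none). Each returns a list of dicts, best first, with "conf" (0 to 1); they miss things now and then, are a little off and sometimes report something else, mostly with a low value. They report only what shows in the picture. A call takes as long as a camera call. They do not tell look-alikes from the thing itself.
- optics.silhouettes(camera, name): "mask" (400x640 bool, what is visible of it) and "at" ([column, row] in pixels, amid what is visible of it).
- optics.place_of(camera, name): "at" ([column, row] in pixels: a listed point, or the origin of a listed thing).
The state is a dict: "time_s": time; "qpos": joint angles; "qvel": joint speeds; "effort": joint torques, N m; "ee_pos": TCP position; "ee_rot": TCP orientation; "force": force on the tool from outside, world axes, zero at the start; "torque": the same for the moment, N m; "gripper_width": finger opening in mm; "gripper_force": force on a finger pad.
Only numpy, scipy, OpenCV 4.12 (cv2) and the standard library are available. Lean on these libraries where they do the work, as an engineer would, in place of code of your own. Each camera call takes 0.05 s, during which the arm holds its last target. There are 200 camera calls.

## Working session

There is one attempt and no reset: what is moved stays moved. The work goes in short steps, Python scripts to look and compute and a tool call to move; the robot and the scene stay as the last step left them, time stands still between calls to the robot, and variables do not carry over. Pictures are saved under pics/ and viewed, at most 10 in all, crops included, and the job is handed in when it is done.

Besides the shell and the picture viewer there is one more tool, called after ">>>" by a JSON object that holds its "method" and its "body". send_rows: Moves the arm, as the interface text tells. Its arguments: {"type":"object","properties":{"targets":{"type":"array"},"grip_force":{"type":"number"}},"required":["targets"]}

```bash
mkdir -p pics; cat > h.py <<'E'
import numpy as np, cv2
from workcell import env, optics
from scipy.spatial.transform import Rotation as Ro
def cam(n):
    c=optics.camera_info(n);K=np.array(c["camera_matrix"])
    if n=="wrist":
        s=env.state();M=np.array(c["mount"]);T=np.eye(4)
        T[:3,:3]=Ro.from_euler('xyz',s["ee_rot"],degrees=True).as_matrix();T[:3,3]=s["ee_pos"]
        W=T@M;return K,W[:3,:3],W[:3,3]
    R=np.array(c["R"]);t=np.array(c["t"]);return K,R.T,-R.T@t
def ray(C,px):
    K,R,o=C;return o,R@np.linalg.solve(K,[px[0],px[1],1.])
def at_z(C,px,z):
    o,d=ray(C,px);return o+d*(z-o[2])/d[2]
def at_d(C,px,depth):
    o,d=ray(C,px);return o+d*depth
def cloud(C,dep):
    K,R,o=C;v,u=np.mgrid[:400,:640]
    P=np.stack([u,v,np.ones_like(u)],-1)@np.linalg.inv(K).T*dep[...,None]
    return P@R.T+o
def save(n,im,s=1): cv2.imwrite("pics/"+n,cv2.resize(im[...,::-1],None,fx=s,fy=s,interpolation=cv2.INTER_CUBIC))
E
python3 - <<'E'
from h import *
np.set_printoptions(precision=1,suppress=True)
ims=[]
s=env.state();print({k:s[k] for k in("time_s","ee_pos","ee_rot","force","gripper_width")})
for n in("top","side"):
    C=cam(n);im,d=optics.grab_frame(n);save(n+"0.png",im,1.25);print(n,C[2])
    for w in("dish_in","stand_top","ball_center","rest","bottle","beaker","rack"):
        for r in optics.place_of(n,w)[:4]:
            a=r["at"];z={"dish_in":85,"stand_top":80,"ball_center":50}.get(w,0)
            print(w,round(r["conf"],2),np.array(a),at_z(C,a,z), d[int(a[1]),int(a[0])] if 0<=a[1]<400 and 0<=a[0]<640 else '')
E
```

```text
{'time_s': 0.0, 'ee_pos': array([ 226.3, -528. ,  213.1]), 'ee_rot': array([-179.9,   -0. ,   23.2]), 'force': array([0.4, 0.4, 0.9]), 'gripper_width': 91.12970648344121}
top [ 432.9    0.8 1234.5]
dish_in 0.9 [363.1 254.6] [394.8 -95.2  85. ] 1217.0013
dish_in 0.86 [408.3 261.5] [ 376.5 -210.6   85. ] 1222.7216
dish_in 0.69 [331.9 199.9] [536.1 -16.4  85. ] 1229.7886
dish_in 0.65 [383.8 193.8] [ 551.1 -151.3   85. ] 1158.9434
stand_top 0.62 [385.6 194.9] [ 548.7 -156.6   80. ] 1152.569
ball_center 0.45 [259.1 197.9] [545.9 177.6  50. ] 1178.0209
rest 0.54 [260.8 200. ] [544.8 180.3   0. ] 1178.5886
rest 0.18 [385.2 195.1] [ 556.2 -166.4    0. ] 1154.9447
bottle 0.59 [330.6 140.7] [711.4 -15.3   0. ] 1174.4583
beaker 0.63 [182.8 215.6] [502.8 396.2   0. ] 1227.2382
rack 0.8 [462.2 201.7] [ 536.3 -380.5    0. ] 1187.8185
side [ 234.8 1022.3  843.7]
dish_in 0.76 [341.7 167.2] [ 546.7 -146.5   85. ] 1430.427
dish_in 0.75 [395.8 189.5] [355.6 -81.1  85. ] 1469.1934
dish_in 0.66 [378.9 204.1] [388.1   9.   85. ] 1402.2312
dish_in 0.62 [301.  180.1] [644.7 -30.2  85. ] 1504.1812
ball_center 0.42 [304.1 241.2] [550.1 195.6  50. ] 1182.8519
rest 0.53 [308.2 252.5] [542.7 183.6   0. ] 1205.8824
bottle 0.58 [282.6 199.7] [706.1 -20.9   0. ] 1377.2261
beaker 0.79 [297.9 312. ] [495.2 385.6   0. ] 986.9824
rack 0.89 [364.8 157.3] [ 519.5 -374.9    0. ] 1553.1947
rack 0.74 [282.5 200.6] [704.5 -16.3   0. ] 1380.4297
```

View pics/top0.png

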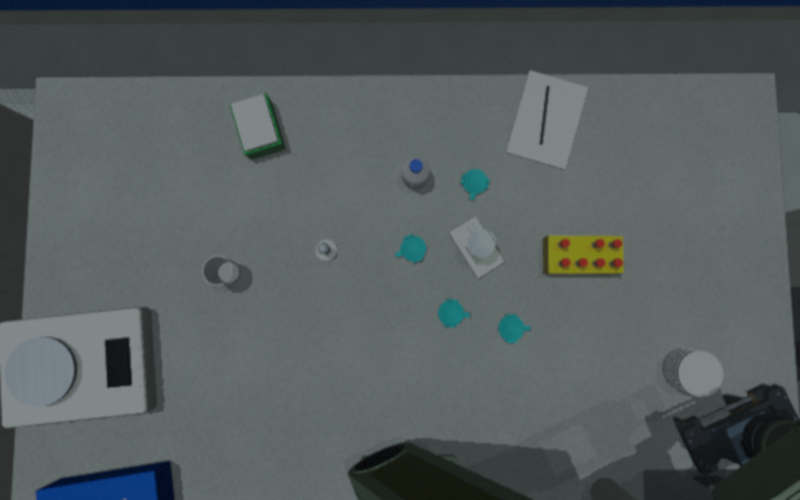

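View pics/side0.png

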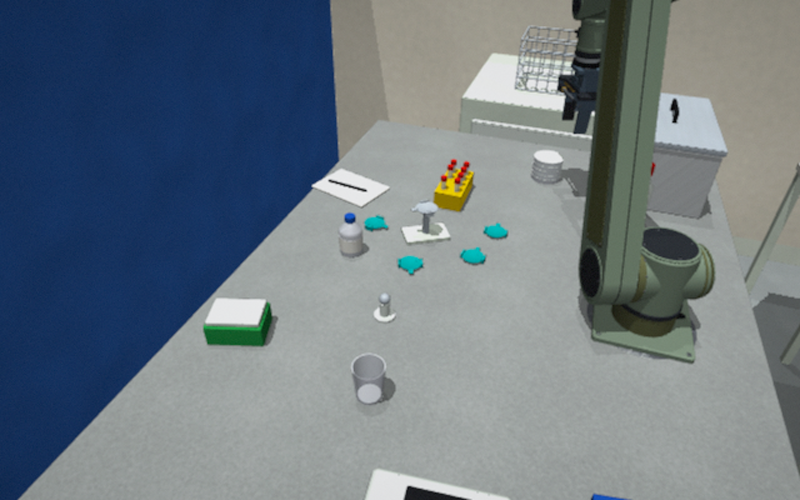

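The top view shows five dish shapes. Four are teal and lie on the bench, at (412,249), (475,182), (452,313) and (513,328) in the enlarged view. The fifth is steel and stands on the pillar at (481,243); it fits the description of a steel dish on the pillar. The ball on its white rest is at (325,248). I'll move over the pillar and confirm with the wrist camera.

>>> {"method": "send_rows", "body": {"targets": [[[0,0,0,0,0,0.24,-1],[0,0,0,0,0,0.24,-1],[0,0,0,0.16,0.18,0,-1],[0,0,0,0.16,0.18,0,-1],[0,0,0,0.16,0.18,0,-1],[0,0,0,0.16,0.18,0,-1],[0,0,0,0.16,0.18,0,-1],[0,0,0,0.16,0.18,0,-1],[0,0,0,0.16,0.18,0,-1],[0,0,0,0.16,0.18,0,-1],[0,0,0,0,0,0,-1],[0,0,0,0,0,0,-1]]]}}

```text
time_s: 2.0
ee_pos: [482.8, -239.8, 309.8]
ee_rot: [180.0, 0.0, 23.3]
force: [-0.6, -0.1, -0.2]
gripper_width: 91.4
gripper_force: 0.0
```

```bash
python3 - <<'E'
from h import *
np.set_printoptions(precision=1,suppress=True)
s=env.state();print(s["time_s"],s["ee_pos"],s["ee_rot"]);print(optics.camera_info("wrist"))
C=cam("wrist");im,d=optics.grab_frame("wrist");save("w1.png",im,1.25);np.savez("w1.npz",d=d,K=C[0],R=C[1],o=C[2],im=im)
for w,z in(("dish_in",85),("stand_top",80),("ball_center",50)):
    for r in optics.place_of("wrist",w)[:4]:
        a=r["at"];print(w,round(r["conf"],2),np.array(a),at_z(C,a,z),d[int(a[1]),int(a[0])])
E
```

```text
2.0 [ 482.8 -239.8  309.8] [180.    0.   23.3]
{'camera_matrix': array([[309.7,   0. , 320.8],
       [  0. , 309.7, 199.3],
       [  0. ,   0. ,   1. ]]), 'mount': array([[   0. ,   -1. ,   -0.2,   67.9],
       [   1. ,   -0. ,    0. ,   -0.8],
       [  -0. ,   -0.2,    1. , -171.4],
       [   0. ,    0. ,    0. ,    1. ]])}
dish_in 0.93 [285.6 229.7] [ 397.9 -224.3   85. ] 500.34595
dish_in 0.84 [192.8  63.4] [548.  -45.6  85. ] 442.43414
dish_in 0.74 [274.4  98.3] [ 549.6 -149.    85. ] 376.2797
dish_in 0.56 [217.  175.7] [ 431.3 -115.5   85. ] 479.88898
```

View pics/w1.png

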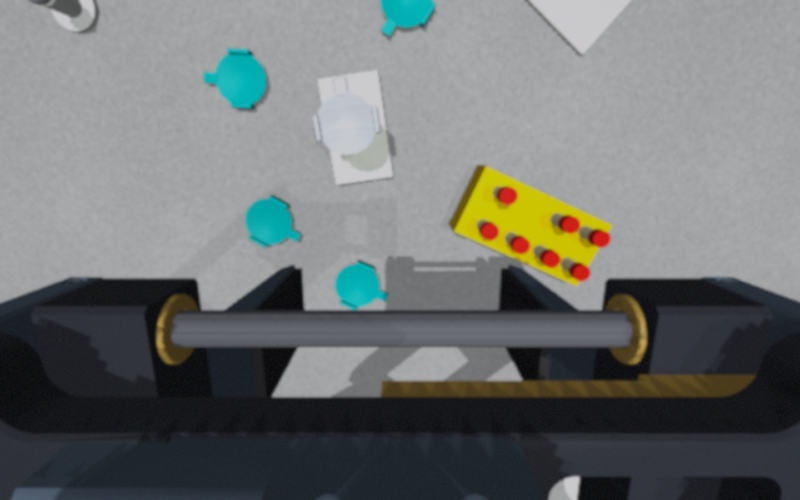

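The steel dish is at about (347,123) in this wrist view, over the white foot, with its spout towards the top of the picture at (342,85). Teal look-alikes surround it, and the ball and rest are at the upper left corner. Next I'll enlarge the dish and fit its pose.

```bash
python3 - <<'E'
from h import *
np.set_printoptions(precision=1,suppress=True)
z=np.load("w1.npz");C=(z["K"],z["R"],z["o"]);P=cloud(C,z["d"])
save("w1c.png",z["im"][40:160,230:330],5)
H=P[...,2];m=(H>70)&(H<110)&(np.abs(P[...,0]-549)<60)&(np.abs(P[...,1]+150)<60)
Q=P[m];print(len(Q),Q.mean(0),np.percentile(Q[:,2],[5,50,95]))
ec,er=cv2.minEnclosingCircle(Q[:,:2].astype(np.float32));print(ec,er)
f=(H>8)&(H<20)&(np.abs(P[...,0]-549)<90)&(np.abs(P[...,1]+150)<90)
print(f.sum(),cv2.minAreaRect(P[f][:,:2].astype(np.float32)))
r=optics.silhouettes("wrist","dish")
for x in r[:6]: print(x["conf"],x["at"])
E
```

```text
2130 [ 552.3 -150.9   89.1] [85.9 89.  94.3]
(555.941162109375, -149.01242065429688) 35.48414611816406
2240 ((550.2175903320312, -152.4613494873047), (120.0994873046875, 69.79846954345703), 31.34746551513672)
0.92 [286.0, 226.2]
0.86 [191.1, 62.8]
0.83 [217.6, 176.8]
0.73 [31.1, 0.0]
0.72 [276.1, 96.8]
0.69 [324.6, 11.1]
```

View pics/w1c.png

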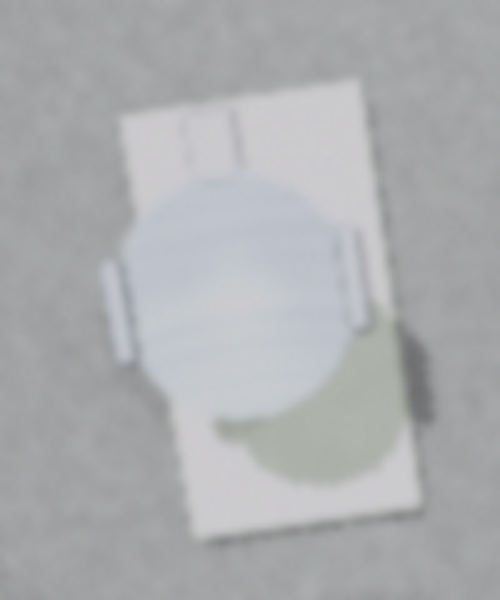

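This confirms it: the steel dish is on the pillar, with the spout towards the top of the picture and ears at left and right. The foot's long axis gives a dish yaw of about 31.3° and a centre of about (550,-151). Next I'll go to the ball with the tool turned to a yaw of about 121°.

>>> {"method": "send_rows", "body": {"targets": [[[0,0,0.0907,0.052,0.175,-0.03,-1],[0,0,0.0907,0.052,0.175,-0.03,-1],[0,0,0.0907,0.052,0.175,-0.03,-1],[0,0,0.0907,0.052,0.175,-0.03,-1],[0,0,0.0907,0.052,0.175,-0.03,-1],[0,0,0.0907,0.052,0.175,-0.03,-1],[0,0,0.0907,0.052,0.175,-0.03,-1],[0,0,0.0907,0.052,0.175,-0.03,-1],[0,0,0.0907,0.052,0.175,-0.03,-1],[0,0,0.0907,0.052,0.175,-0.03,-1],[0,0,0.0907,0,0,0,-1],[0,0,0.0907,0,0,0,-1]]]}}

```text
time_s: 3.45
ee_pos: [586.6, 109.5, 249.4]
ee_rot: [-180.0, -0.0, 121.5]
force: [0.8, -0.5, 0.9]
gripper_width: 91.3
gripper_force: 0.0
```

>>> {"method": "send_rows", "body": {"targets": [[[0,0,0,0,0,0,-0.3],[0,0,0,0,0,0,-0.3],[0,0,0,0,0,0,-0.3],[0,0,0,0,0,0,-0.3]]]}}

```text
time_s: 3.85
ee_pos: [586.5, 108.9, 250.1]
ee_rot: [180.0, 0.0, 121.0]
force: [-0.5, 0.2, 0.2]
gripper_width: 62.0
gripper_force: 0.0
```

```bash
python3 - <<'E'
from h import *
np.set_printoptions(precision=1,suppress=True)
s=env.state();print(s["time_s"],s["ee_pos"],s["ee_rot"],s["qpos"],s["force"],s["gripper_width"])
C=cam("wrist");im,d=optics.grab_frame("wrist");save("w2.png",im,1.25);np.savez("w2.npz",d=d,K=C[0],R=C[1],o=C[2],im=im)
for w,z in(("ball_center",50),("rest",0)):
    for r in optics.place_of("wrist",w)[:3]:
        a=r["at"];print(w,round(r["conf"],2),np.array(a),at_z(C,a,z),d[int(a[1]),int(a[0])])
P=cloud(C,d);near=(np.hypot(P[...,0]-546,P[...,1]-180)<35)
def fit(m,r):
    Q=P[m][:,:2].astype(np.float32);print(m.sum(),cv2.minEnclosingCircle(Q))
Z=P[...,2];fit(near&(Z>44)&(Z<70),0);fit(near&(Z>3)&(Z<10),0)
from scipy.optimize import least_squares
Q=P[near&(Z>48)&(Z<70)]
f=least_squares(lambda c:np.linalg.norm(Q-c,axis=1)-12.5,[546,180,50],loss="soft_l1");print(f.x,np.abs(f.fun).mean())
E
```

```text
3.85 [586.5 108.9 250.1] [180.   0. 121.] [  9.4  19.2  83.1   0.   77.7 -21.6] [-0.5  0.2  0.2] 62.0476413360701
ball_center 0.66 [323.  105.9] [545. 185.  50.] 345.35608
rest 0.8 [323.6 114.7] [550.3 178.4   0. ] 346.12778
384 ((546.174072265625, 180.1765899658203), 12.372554779052734)
733 ((546.6611938476562, 175.30288696289062), 28.596162796020508)
[546.1 180.2  50.6] 0.4138831706539062
```

View pics/w2.png

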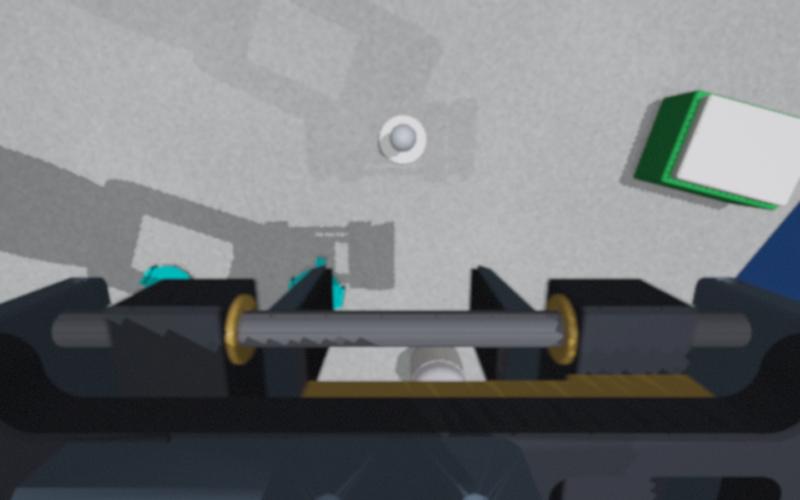

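The ball, at (403,137), sits alone in the white rest. A sphere fit puts it at (546.1, 180.2, 50.6). I'll grip it close to the fingertips, with the TCP about 6 mm below its centre.

>>> {"method": "send_rows", "body": {"targets": [[[0,0,0,-0.0404,0.0713,-0.15,-0.3],[0,0,0,-0.0404,0.0713,-0.15,-0.3],[0,0,0,-0.0404,0.0713,-0.15,-0.3],[0,0,0,-0.0404,0.0713,-0.15,-0.3],[0,0,0,-0.0404,0.0713,-0.15,-0.3],[0,0,0,0,0,-0.0555,-0.3],[0,0,0,0,0,-0.0555,-0.3],[0,0,0,0,0,-0.0555,-0.3],[0,0,0,0,0,-0.0555,-0.3],[0,0,0,0,0,-0.0555,-0.3],[0,0,0,0,0,0,-0.3],[0,0,0,0,0,0,-0.3]]]}}

```text
time_s: 5.2
ee_pos: [546.3, 180.6, 44.5]
ee_rot: [180.0, 0.0, 121.1]
force: [0.5, 0.1, 0.1]
gripper_width: 59.6
gripper_force: 0.0
```

```bash
python3 - <<'E'
from h import *
a,_=optics.grab_frame("top");b,_=optics.grab_frame("side")
save("a3.png",np.hstack([a[160:240,220:300],b[200:280,265:345]]),5)
E
```

```text
(no output)
```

View pics/a3.png

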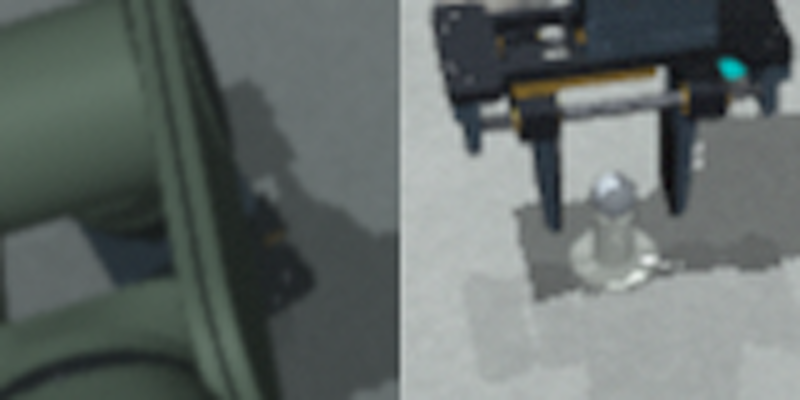

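In the side view (right half of the picture) the fingers straddle the ball at (612,193). I'll close at 15 N.

>>> {"method": "send_rows", "body": {"targets": [[[0,0,0,0,0,0,0.1],[0,0,0,0,0,0,0.3],[0,0,0,0,0,0,0.4],[0,0,0,0,0,0,0.5],[0,0,0,0,0,0,0.6],[0,0,0,0,0,0,0.7],[0,0,0,0,0,0,0.8],[0,0,0,0,0,0,0.8],[0,0,0,0,0,0,0.8]]], "grip_force": 15}}

```text
time_s: 6.2
ee_pos: [545.7, 180.6, 44.5]
ee_rot: [-180.0, -0.0, 121.2]
force: [-2.1, -0.9, 2.9]
gripper_width: 23.8
gripper_force: 15.0
```

>>> {"method": "send_rows", "body": {"targets": [[[0,0,0,0,0,0.05,0.8],[0,0,0,0,0,0.05,0.8],[0,0,0,0,0,0.1,0.8],[0,0,0,0,0,0.125,0.8],[0,0,0,0,0,0.125,0.8],[0,0,0,0,0,0.125,0.8],[0,0,0,0,0,0.125,0.8],[0,0,0,0,0,0.125,0.8],[0,0,0,0.02,-0.1,0,0.8],[0,0,0,0.02,-0.1,0,0.8],[0,0,0,0.02,-0.1,0,0.8]]]}}

```text
time_s: 7.3
ee_pos: [558.6, 120.4, 210.8]
ee_rot: [179.8, 0.0, 121.2]
force: [0.6, -0.5, -0.8]
gripper_width: 23.9
gripper_force: 15.0
```

>>> {"method": "send_rows", "body": {"targets": [[[0,0,0,0.0165,-0.17,0,0.8],[0,0,0,0.0165,-0.17,0,0.8],[0,0,0,0.0165,-0.17,0,0.8],[0,0,0,0.0165,-0.17,0,0.8],[0,0,0,0.0165,-0.17,0,0.8],[0,0,0,0.0165,-0.17,0,0.8],[0,0,0,0.0165,-0.17,0,0.8],[0,0,0,0.0165,-0.17,0,0.8],[0,0,0,0.0165,-0.17,0,0.8],[0,0,0,0.0165,-0.17,0,0.8],[0,0,0,0,0,0,0.8],[0,0,0,0,0,0,0.8]]]}}

```text
time_s: 8.5
ee_pos: [591.2, -219.7, 209.9]
ee_rot: [179.9, 0.0, 121.1]
force: [-0.5, 0.5, -1.0]
gripper_width: 24.0
gripper_force: 15.0
```

```bash
cat > dish.py <<'E'
from h import *
from scipy.optimize import least_squares
def dish(P,x0=550,y0=-151):
    Z=P[...,2]
    n=np.hypot(P[...,0]-x0,P[...,1]-y0)<80
    f=n&(Z>7)&(Z<18);print("foot",f.sum(),cv2.minAreaRect(P[f][:,:2].astype(np.float32)))
    m=(n&(Z>72)&(Z<102)).astype(np.uint8)
    Q=P[m>0];print("dish",len(Q),cv2.minAreaRect(Q[:,:2].astype(np.float32)),np.percentile(Q[:,2],[2,50,98]))
    # conical hollow: sym axis
    D=Q
    def res(p):
        r=np.hypot(D[:,0]-p[0],D[:,1]-p[1]);k=r<25
        z=np.where(r<14,.1*r,1.4+.255*(r-14));return np.where(k,D[:,2]-p[2]-z,0)
    s=least_squares(res,[x0,y0,85],loss="soft_l1",diff_step=1e-3);print("hollow",s.x)
E
python3 - <<'E'
from dish import *
np.set_printoptions(precision=1,suppress=True)
s=env.state();print(s["time_s"],s["ee_pos"],s["ee_rot"],s["force"],s["gripper_width"],s["gripper_force"])
C=cam("wrist");im,d=optics.grab_frame("wrist");np.savez("w4.npz",d=d,K=C[0],R=C[1],o=C[2],im=im);save("w4.png",im,1.25)
dish(cloud(C,d))
for r in optics.place_of("wrist","dish_in")[:3]: print(r["conf"],r["at"],at_z(C,r["at"],85))
E
```

```text
8.5 [ 591.2 -219.7  209.9] [179.9   0.  121.1] [-0.5  0.5 -1. ] 24.008218761316353 14.999999552965164
foot 3068 ((550.1159057617188, -152.77667236328125), (120.71040344238281, 69.66194915771484), 31.973365783691406)
dish 3706 ((552.0333251953125, -149.96722412109375), (63.3543701171875, 61.465370178222656), 72.6646728515625) [85.5 89.  95.1]
hollow [ 550.8 -152.4   85.7]
0.91 [317.6, 112.3] [ 550.  -154.6   85. ]
0.85 [153.1, 90.5] [ 412.5 -215.2   85. ]
0.83 [425.0, 179.8] [ 671.7 -154.9   85. ]
```

View pics/w4.png

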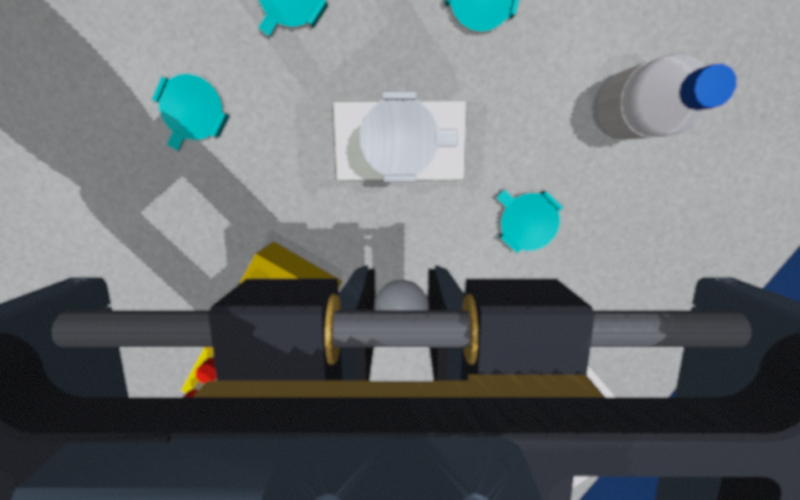

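The dish is at (400,137) on its foot, with the spout to the right and ears at top and bottom. The ball is held between the fingers at (403,295). I'll check where the ball sits relative to the TCP.

```bash
python3 - <<'E'
from h import *
from scipy.optimize import least_squares
np.set_printoptions(precision=1,suppress=True)
z=np.load("w4.npz");P=cloud((z["K"],z["R"],z["o"]),z["d"])
c=np.array([591.2,-219.7,216]);im=z["im"].astype(int)
m=np.zeros((400,640),bool);m[222:250,305:340]=1
m&=(np.linalg.norm(P-c,axis=2)<17)&(im.sum(2)>200)
Q=P[m];f=least_squares(lambda p:np.linalg.norm(Q-p,axis=1)-12.5,c,loss="soft_l1")
print(m.sum(),f.x,f.x-[591.2,-219.7,209.9],np.abs(f.fun).mean())
E
```

```text
754 [ 592.4 -219.4  216.1] [1.2 0.3 6.2] 0.3495911261624458
```

>>> {"method": "send_rows", "body": {"targets": [[[0,0,0,-0.0415,0.067,-0.06,0.8],[0,0,0,-0.0415,0.067,-0.06,0.8],[0,0,0,-0.0415,0.067,-0.06,0.8],[0,0,0,-0.0415,0.067,-0.06,0.8],[0,0,0,-0.0415,0.067,-0.06,0.8],[0,0,0,0,0,-0.045,0.8],[0,0,0,0,0,-0.045,0.8],[0,0,0,0,0,-0.045,0.8],[0,0,0,0,0,-0.045,0.8],[0,0,0,0,0,-0.04,0.8],[0,0,0,0,0,0,0.8],[0,0,0,0,0,0,0.8]]]}}

```text
time_s: 9.8
ee_pos: [549.7, -152.5, 105.3]
ee_rot: [-180.0, -0.0, 121.1]
force: [-0.2, 0.1, -0.3]
gripper_width: 23.8
gripper_force: 15.0
```

>>> {"method": "send_rows", "body": {"targets": [[[0,0,0,0,0,-0.02,0.8],[0,0,0,0,0,-0.02,0.8],[0,0,0,0,0,-0.01,0.8],[0,0,0,0,0,-0.01,0.8],[0,0,0,0,0,-0.005,0.8],[0,0,0,0,0,0,0.8],[0,0,0,0,0,0,0.8]]]}}

```text
time_s: 10.5
ee_pos: [549.6, -152.3, 92.6]
ee_rot: [180.0, 0.0, 121.2]
force: [-0.2, 0.0, 0.1]
gripper_width: 23.3
gripper_force: 15.0
```

```bash
python3 - <<'E'
from h import *
s=env.state();print(s["time_s"],s["ee_pos"],s["ee_rot"],s["force"],s["gripper_width"])
w,_=optics.grab_frame("wrist");b,_=optics.grab_frame("side")
save("a5.png",np.hstack([w[180:280,260:380],b[120:220,280:400]]),3.2)
E
```

```text
10.5 [ 549.64122647 -152.25569518   92.55157085] [1.79987521e+02 8.51199829e-03 1.21151980e+02] [-0.22384205  0.00483658  0.13688108] 23.322151248031634
```

View pics/a5.png

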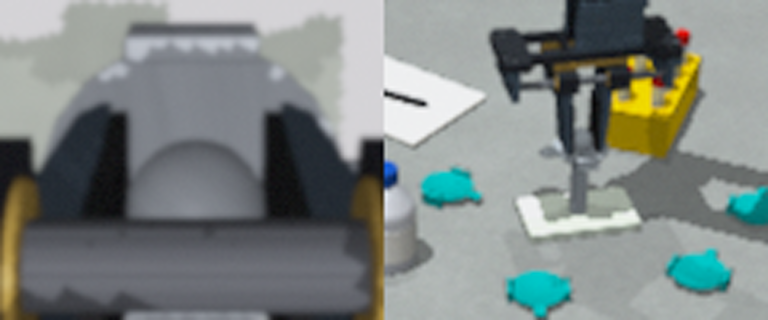

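The left half of the picture shows the ball centred over the hollow between the fingers, with no contact force. I'll lower slightly and open gently.

>>> {"method": "send_rows", "body": {"targets": [[[0,0,0,0,0,-0.003,0.8],[0,0,0,0,0,0,0.5],[0,0,0,0,0,0,0.43],[0,0,0,0,0,0,0.38],[0,0,0,0,0,0,0.3],[0,0,0,0,0,0,0.2],[0,0,0,0,0,0,0.1],[0,0,0,0,0,0,0.1],[0,0,0,0,0,0,0.1],[0,0,0,0,0,0,0.1],[0,0,0,0,0,0,0.1],[0,0,0,0,0,0,0.1]]]}}

```text
time_s: 11.8
ee_pos: [549.6, -152.3, 91.9]
ee_rot: [180.0, 0.0, 121.1]
force: [0.7, -0.8, -0.2]
gripper_width: 41.2
gripper_force: 0.0
```

```bash
python3 - <<'E'
from h import *
s=env.state();print(s["time_s"],s["ee_pos"],s["force"],s["gripper_width"])
C=cam("wrist");w,d=optics.grab_frame("wrist");P=cloud(C,d)
Q=P[(np.hypot(P[...,0]-550.5,P[...,1]+152.5)<14)&(P[...,2]>96)&(P[...,2]<114)]
from scipy.optimize import least_squares
f=least_squares(lambda p:np.linalg.norm(Q-p,axis=1)-12.5,[550,-152,98],loss="soft_l1");print(len(Q),f.x,np.abs(f.fun).mean())
E
```

```text
11.8 [ 549.58172317 -152.26881555   91.89175213] [ 0.71801383 -0.8226514  -0.23336782] 41.23157671082901
806 [ 550.63820668 -152.66322329   98.39752987] 0.3574147335772638
```

The ball now rests in the hollow at (550.6,-152.7). I'll rise, turn to the ear-grip yaw, back off and look.

>>> {"method": "send_rows", "body": {"targets": [[[0,0,0,0,0,0.03,0.1],[0,0,0,0,0,0.06,0.1],[0,0,0,0,0,0.15,0.1],[0,0,0,0,0,0.15,0.1],[0,0,0,0,0,0.15,0.1]]]}}

```text
time_s: 12.35
ee_pos: [549.6, -152.3, 202.1]
ee_rot: [180.0, 0.0, 121.2]
force: [0.2, 0.5, 0.6]
gripper_width: 41.0
gripper_force: 0.0
```

>>> {"method": "send_rows", "body": {"targets": [[[0,0,-0.0907,-0.031,-0.0187,0,-1],[0,0,-0.0907,-0.031,-0.0187,0,-1],[0,0,-0.0907,-0.031,-0.0187,0,-1],[0,0,-0.0907,-0.031,-0.0187,0,-1],[0,0,-0.0907,-0.031,-0.0187,0,-1],[0,0,-0.0907,-0.031,-0.0187,0,-1],[0,0,-0.0907,-0.031,-0.0187,0,-1],[0,0,-0.0907,-0.031,-0.0187,0,-1],[0,0,-0.0907,-0.031,-0.0187,0,-1],[0,0,-0.0907,-0.031,-0.0187,0,-1],[0,0,-0.0907,-0.031,-0.0187,0,-1],[0,0,0,0,0,0,-1]]]}}

```text
time_s: 13.55
ee_pos: [481.0, -193.8, 201.0]
ee_rot: [179.9, -0.0, 31.3]
force: [-0.6, 0.3, -1.0]
gripper_width: 91.2
gripper_force: 0.0
```

```bash
python3 - <<'E'
from h import *
from scipy.optimize import least_squares
np.set_printoptions(precision=1,suppress=True)
s=env.state();print(s["time_s"],s["ee_pos"],s["ee_rot"],s["force"],s["gripper_width"])
C=cam("wrist");im,d=optics.grab_frame("wrist");P=cloud(C,d);Z=P[...,2];r=np.hypot(P[...,0]-550.5,P[...,1]+152.5)
f=(r<85)&(Z>7)&(Z<18);R=cv2.minAreaRect(P[f][:,:2].astype(np.float32));print("foot",R)
Q=P[(r<14)&(Z>97)&(Z<114)]
g=least_squares(lambda p:np.linalg.norm(Q-p,axis=1)-12.5,[550,-152,98],loss="soft_l1");print("ball",len(Q),g.x)
a=np.radians(31.5);u=np.array([np.cos(a),np.sin(a)]);v=np.array([-u[1],u[0]])
D=P[...,:2]-[550.5,-152.5];x=D@u;y=D@v
for sg in(1,-1):
    m=(np.abs(sg*y-29)<6)&(Z>91.5)&(Z<98)&(np.abs(x)<18)
    k=P[m];print("ear",sg,m.sum(),np.median(x[m]),np.percentile(x[m],[2,98]),np.percentile(y[m],[2,50,98]),"slope deg",np.degrees(np.polyfit(x[m],y[m],1)[0]))
m=(np.abs(y)<10)&(x>31)&(x<46)&(Z>80);print("spout",m.sum(),np.percentile(y[m],[2,50,98]),np.percentile(x[m],98))
save("w6.png",im[30:190,210:430],3.5)
E
```

```text
13.55 [ 481.  -193.8  201. ] [179.9  -0.   31.3] [-0.6  0.3 -1. ] 91.15608677435426
foot ((549.76708984375, -152.73794555664062), (119.37247467041016, 70.00939178466797), 31.2084903717041)
ball 701 [ 550.3 -152.3   98.1]
ear 1 179 0.10409471792948316 [-11.6  11.6] [25.7 28.5 31.1] slope deg 1.102988418448652
ear -1 177 -0.10826595599558833 [-11.8  11.4] [-30.3 -27.7 -25.4] slope deg 0.2682883305725339
spout 192 [-5.1  0.4  6. ] 41.513642437905546
```

View pics/w6.png

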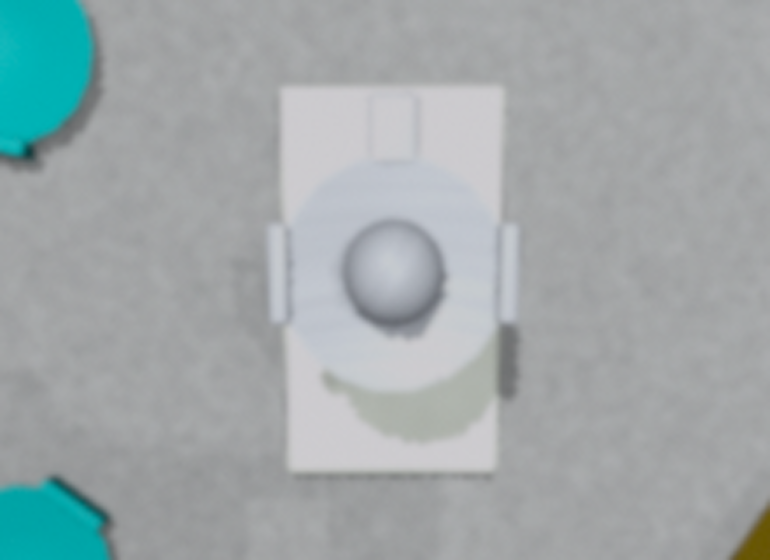

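The ball sits in the middle of the steel dish, at (393,272) in the crop, with the ears at left and right at (278,272) and (508,272). The ears give a dish centre of about (550.3,-152.2). I'll go in to grip them.

>>> {"method": "send_rows", "body": {"targets": [[[0,0,0.002,0.0578,0.0347,-0.03,-1],[0,0,0.002,0.0578,0.0347,-0.03,-1],[0,0,0,0.0578,0.0347,-0.03,-1],[0,0,0,0.0578,0.0347,-0.03,-1],[0,0,0,0.0578,0.0347,-0.03,-1],[0,0,0,0.0578,0.0347,-0.03,-1],[0,0,0,0,0,0,-1],[0,0,0,0,0,0,-1]]]}}

```text
time_s: 14.4
ee_pos: [550.7, -151.5, 163.5]
ee_rot: [-180.0, 0.0, 31.8]
force: [0.3, 0.2, 0.4]
gripper_width: 91.1
gripper_force: 0.0
```

>>> {"method": "send_rows", "body": {"targets": [[[0,0,0,0,0,-0.055,-1],[0,0,0,0,0,-0.055,-1],[0,0,0,0,0,-0.055,-1],[0,0,0,0,0,-0.055,-1],[0,0,0,0,0,-0.055,-1],[0,0,0,0,0,-0.055,-1],[0,0,0,0,0,-0.055,-1],[0,0,0,0,0,-0.055,-1],[0,0,0,0,0,-0.025,-1],[0,0,0,0,0,-0.0175,-1],[0,0,0,0,0,0,-1],[0,0,0,0,0,0,-1]]]}}

```text
time_s: 15.6
ee_pos: [551.1, -151.8, 67.7]
ee_rot: [180.0, -0.0, 31.7]
force: [0.3, -0.5, -1.1]
gripper_width: 91.2
gripper_force: 0.0
```

>>> {"method": "send_rows", "body": {"targets": [[[0,0,0,0,0,0,-0.8],[0,0,0,0,0,0,-0.6],[0,0,0,0,0,0,-0.5],[0,0,0,0,0,0,-0.45],[0,0,0,0,0,0,-0.42],[0,0,0,0,0,0,-0.4],[0,0,0,0,0,0,-0.38],[0,0,0,0,0,0,-0.36],[0,0,0,0,0,0,-0.34],[0,0,0,0,0,0,-0.32],[0,0,0,0,0,0,-0.3],[0,0,0,0,0,0,-0.25]]], "grip_force": 5}}

```text
time_s: 16.8
ee_pos: [550.8, -151.8, 67.4]
ee_rot: [180.0, -0.0, 31.7]
force: [0.3, -0.2, 0.2]
gripper_width: 62.0
gripper_force: 5.0
```

>>> {"method": "send_rows", "body": {"targets": [[[0,0,0,0,0,0,0],[0,0,0,0,0,0,0],[0,0,0,0,0,0,0],[0,0,0,0,0,0,0]]], "grip_force": 15}}

```text
time_s: 17.2
ee_pos: [550.8, -151.8, 67.4]
ee_rot: [180.0, -0.0, 31.7]
force: [1.4, -0.3, -0.1]
gripper_width: 61.7
gripper_force: 15.0
```

>>> {"method": "send_rows", "body": {"targets": [[[0,0,0,0,0,0,0],[0,0,0,0,0,0,0],[0,0,0,0,0,0,0],[0,0,0,0,0,0,0]]], "grip_force": 30}}

```text
time_s: 17.6
ee_pos: [550.8, -151.8, 67.4]
ee_rot: [180.0, -0.0, 31.7]
force: [1.3, -1.3, -0.6]
gripper_width: 61.9
gripper_force: 30.0
```

```bash
cat > ball.py <<'E'
from h import *
from scipy.optimize import least_squares
np.set_printoptions(precision=1,suppress=True)
s=env.state();print(s["time_s"],s["ee_pos"],s["ee_rot"],s["force"],s["torque"],s["gripper_width"],s["gripper_force"])
C=cam("wrist");im,d=optics.grab_frame("wrist");P=cloud(C,d);e=s["ee_pos"]
c=e+[0,0,30]
Q=P[(np.hypot(P[...,0]-e[0],P[...,1]-e[1])<16)&(P[...,2]>c[2]+2)&(P[...,2]<c[2]+18)]
g=least_squares(lambda p:np.linalg.norm(Q-p,axis=1)-12.5,c,loss="soft_l1");print("ball-tcp",len(Q),g.x-e,np.abs(g.fun).mean())
# level: plane of the dish's lip/spout in world
R=P-e;yw=np.radians(s["ee_rot"][2]);u=np.array([np.cos(yw),np.sin(yw)]);v=np.array([-u[1],u[0]])
x=R[...,:2]@u;y=R[...,:2]@v;z=R[...,2]
m=(np.abs(x)<45)&(np.abs(y)<28)&(z>14)&(z<28)&(np.hypot(x,y)>15)
r=np.hypot(x[m],y[m]);cone=np.where(r<14,.1*r,1.4+.255*(r-14))
k=r<26
p=np.linalg.lstsq(np.c_[x[m][k],y[m][k],np.ones(k.sum())],z[m][k]-cone[k],rcond=None)[0];print("tilt deg",k.sum(),np.degrees(p[:2]),p[2])
E
python3 ball.py
```

```text
17.6 [ 550.8 -151.8   67.4] [180.   -0.   31.7] [ 1.3 -1.3 -0.6] [-0.2 -0.2  0. ] 61.866224481844895 30.000084936618805
ball-tcp 569 [-0.8  0.2 30.8] 0.27067826527095806
tilt deg 3142 [ 0.3 -0.4] 18.385734377436588
```

The ears are held at 62 mm width. I'll lift about 60 mm smoothly.

>>> {"method": "send_rows", "body": {"targets": [[[0,0,0,0,0,0.005,0],[0,0,0,0,0,0.015,0],[0,0,0,0,0,0.025,0],[0,0,0,0,0,0.035,0],[0,0,0,0,0,0.04,0],[0,0,0,0,0,0.04,0],[0,0,0,0,0,0.04,0],[0,0,0,0,0,0.04,0],[0,0,0,0,0,0.03,0],[0,0,0,0,0,0.02,0],[0,0,0,0,0,0.01,0],[0,0,0,0,0,0.005,0]]]}}

```text
time_s: 18.85
ee_pos: [550.6, -151.7, 128.4]
ee_rot: [-180.0, 0.0, 31.7]
force: [-0.2, 0.1, -0.9]
gripper_width: 62.1
gripper_force: 30.0
```

```bash
python3 ball.py
```

```text
18.85 [ 550.6 -151.7  128.4] [-180.     0.    31.7] [-0.2  0.1 -0.9] [ 0. -0. -0.] 62.13053488232188 29.999717473983765
ball-tcp 567 [-0.9  0.3 30.8] 0.27940773403012775
tilt deg 3134 [ 0.3 -0.5] 18.407430783792194
```

Level, and the ball hasn't moved. Now the slow quarter turn.

>>> {"method": "send_rows", "body": {"targets": [[[0,0,0.0056,0,0,0,0],[0,0,0.0111,0,0,0,0],[0,0,0.0167,0,0,0,0],[0,0,0.0222,0,0,0,0],[0,0,0.0278,0,0,0,0],[0,0,0.0333,0,0,0,0],[0,0,0.0333,0,0,0,0],[0,0,0.0333,0,0,0,0],[0,0,0.0333,0,0,0,0],[0,0,0.0333,0,0,0,0],[0,0,0.0333,0,0,0,0],[0,0,0.0333,0,0,0,0]]]}}

```text
time_s: 20.1
ee_pos: [550.6, -151.7, 128.2]
ee_rot: [-180.0, 0.0, 60.4]
force: [-0.8, 1.1, -1.8]
gripper_width: 61.7
gripper_force: 30.0
```

>>> {"method": "send_rows", "body": {"targets": [[[0,0,0.0333,0,0,0,0],[0,0,0.0333,0,0,0,0],[0,0,0.0333,0,0,0,0],[0,0,0.0333,0,0,0,0],[0,0,0.0333,0,0,0,0],[0,0,0.0333,0,0,0,0],[0,0,0.0333,0,0,0,0],[0,0,0.0333,0,0,0,0],[0,0,0.0333,0,0,0,0],[0,0,0.0333,0,0,0,0],[0,0,0.0333,0,0,0,0],[0,0,0.0333,0,0,0,0]]]}}

```text
time_s: 21.3
ee_pos: [550.6, -151.7, 128.2]
ee_rot: [-180.0, -0.0, 96.4]
force: [0.1, -0.1, -1.5]
gripper_width: 61.7
gripper_force: 30.0
```

>>> {"method": "send_rows", "body": {"targets": [[[0,0,0.0333,0,0,0,0],[0,0,0.0333,0,0,0,0],[0,0,0.0333,0,0,0,0],[0,0,0.0333,0,0,0,0],[0,0,0.0333,0,0,0,0],[0,0,0.0333,0,0,0,0],[0,0,0.0278,0,0,0,0],[0,0,0.0222,0,0,0,0],[0,0,0.0167,0,0,0,0],[0,0,0.0111,0,0,0,0],[0,0,0.0056,0,0,0,0],[0,0,0,0,0,0,0]]]}}

```text
time_s: 22.5
ee_pos: [550.7, -151.7, 128.4]
ee_rot: [180.0, -0.0, 121.7]
force: [-0.7, 0.7, -1.6]
gripper_width: 61.6
gripper_force: 30.0
```

>>> {"method": "send_rows", "body": {"targets": [[[0,0,0,0,0,0,0],[0,0,0,0,0,0,0],[0,0,0,0,0,0,0],[0,0,0,0,0,0,0],[0,0,0,0,0,0,0]]]}}

```text
time_s: 23.0
ee_pos: [550.7, -151.8, 128.4]
ee_rot: [180.0, 0.0, 121.7]
force: [0.4, 1.0, -1.1]
gripper_width: 61.9
gripper_force: 30.0
```

```bash
python3 ball.py; python3 -c "
from h import *
w,_=optics.grab_frame('wrist');b,_=optics.grab_frame('side')
save('a9.png',np.hstack([w[150:280,250:390],b[100:230,270:410]]),2.8)"
```

```text
23.0 [ 550.7 -151.8  128.4] [180.    0.  121.7] [ 0.4  1.  -1.1] [ 0.  -0.2 -0. ] 61.89871748401636 29.99969244003296
ball-tcp 571 [ 1.7 -0.6 30.8] 0.27340958961020345
tilt deg 3073 [0.9 0.9] 18.392604100936033
```

View pics/a9.png

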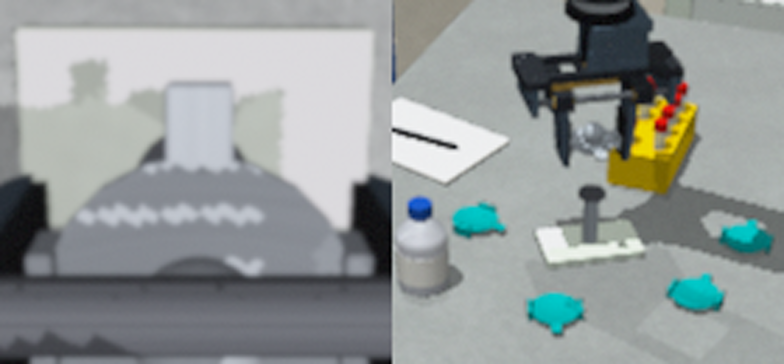

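The dish is held high above the bare pillar with its spout at (200,120) in the left half, a quarter turn from the foot's long axis. The ball's position and the level came out slightly different, so I'll measure again against the ears.

```bash
cat > chk.py <<'E'
from h import *
from scipy.optimize import least_squares
np.set_printoptions(precision=2,suppress=True)
s=env.state();M=np.array(optics.camera_info("wrist")["mount"]);K=np.array(optics.camera_info("wrist")["camera_matrix"])
for i in range(3):
    im,d=optics.grab_frame("wrist");P=cloud((K,M[:3,:3],M[:3,3]),d)  # tool coords, z down
    x,y,z=P[...,0],P[...,1],-P[...,2]
    Q=np.c_[x.ravel(),y.ravel(),z.ravel()];Q=Q[(np.hypot(Q[:,0],Q[:,1])<16)&(Q[:,2]>32)&(Q[:,2]<48)]
    g=least_squares(lambda p:np.linalg.norm(Q-p,axis=1)-12.5,[0,0,31],loss="soft_l1").x
    out=[g]
    for sg in(1,-1):
        m=(np.abs(sg*y-29)<4)&(z>22)&(z<32)&(np.abs(x)<16);out+=[m.sum(),np.array([np.median(x[m]),np.median(y[m]),np.median(z[m])])]
    m=(np.abs(y)<7)&(x>31)&(x<45)&(z>10)&(z<30);out+=["spout",m.sum(),np.array([np.median(y[m]),np.median(z[m]),np.percentile(x[m],98),np.degrees(np.polyfit(x[m],z[m],1)[0]),np.degrees(np.polyfit(y[m],z[m],1)[0])])]
    print(*out)
E
python3 chk.py
```

```text
[-1.44  1.16 30.78] 349 [ 8.22 29.45 26.67] 244 [  8.46 -28.52  27.14] spout 486 [ 1.45 23.22 40.52 -4.38 -0.27]
[-1.39  1.12 30.82] 354 [ 8.   29.32 26.65] 245 [  8.48 -28.47  27.23] spout 487 [ 1.45 23.18 40.55 -3.63 -0.07]
[-1.45  1.18 30.75] 359 [ 8.16 29.49 26.56] 247 [  8.66 -28.41  27.24] spout 494 [ 0.96 23.23 40.54 -4.38 -0.35]
```

The ball isn't moving and is within about 1 mm of the middle measured against the ears and spout. The dish is level to within about 1°. It is lifted 61 mm and turned 90°, so I'm handing in.

```bash
python3 -c "
from h import *
print(env.job_done())"
```

```text
the job is handed in; nothing more can be done
None
```

The job is handed in at about 23 s: the ball rests in the middle of the steel dish's hollow, and the gripper holds the dish by its ears, level to within about 1°, 61 mm up and turned 90° above the pillar.

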